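Open the jig-head jar braced on the rack dowel

ROBOT

A 6-joint arm with a two-finger parallel gripper is mounted at the origin on the work surface. World frame = base frame: x ahead of the robot, y to its left, z up, the work surface at z = 0. Lengths are in mm, angles in rad, forces in N, time in s.
With the tool pointing down it reaches from about 300 to 775 mm from the base axis. Payload 14.6 kg.
Tool frame: the origin (TCP) lies midway between the tips of the shut fingers; the grasp point (between the pads) lies 19 mm behind it; z points along the fingers, y is the direction in which the jaws open and shut (so a half turn about z gives the same grasp; the last joint's range is limited). The gripper opens to 94 mm and grips with 3 to 60 N. Pads are 16 mm wide; open, the fingers measure 119 mm over their backs; the gripper's body (75 mm by 177 mm) begins 78 mm behind the grasp point.
Start: joints at [-1.19, 0.3, 1.521, -0, 1.321, -0.067], TCP at [238.133, -495.764, 205.446] pointing down, gripper open.
Joint ranges: [-3.03, 3.03], [-0.79, 2.21], [0.23, 2.52], [-1.04, 4.18], [0, 3.07], [-2.55, 2.55]. Speed limits (rad/s): [2.22, 2.22, 2.57, 3.14, 3.14, 3.14].

INTERFACE

Orientations are given as [roll, pitch, yaw] about the fixed x, y, z axes, in that order (R = Rz(yaw) Ry(pitch) Rx(roll)).
In Python, from cell import manip, camera gives the robot as it stands. The module is installed in compiled form; this text tells all that it offers.
- The arm moves only by the tool jog_arm, never from a script. Its argument "commands" is a list of rows, each a list of 7 numbers: the shift along the world's x, y, z in units of 1 m (1.0 is 1 m), then the turn, a rotation vector about the world's x, y, z in units of 120 degrees (1.0 is 120 degrees), then the opening, from 0 (shut) to 1 (fully open). In form: [[x, y, z, ax, ay, az, grip], ...]. A call has exactly 10 rows; each row is the pose to reach, as a shift and turn from the pose commanded when the call began; what a row does not reach only later rows make up. A row lasts 1/8 s, in which the tool goes at most 62.5 mm and 10.7 degrees, less where a joint would pass 70% of its speed; a pose out of reach is approached as far as the arm can. A call with a number of a shift or a turn outside -1 to 1 is refused whole. A call with a gripper value outside its range is refused whole. The fingers move at their own pace and stop on an object; "grip_force" is the grip in N (left out, the last holds). Time passes only in rows, so rows that repeat a pose let the fingers close, or fill a call up. It gives the time, the measured TCP pose, the force and the opening at its end, in the units of the state.
- manip.read_state(): the state, without advancing time (a new reading comes with each control period).
- camera(name): name is "side" or "top"; returns a dict with "pixels" (400x640x3 uint8, blue, green, red), "vertical_fov" (degrees; the focal length in pixels is half the picture's height over the tangent of half this angle, whatever the lens; pixels are square), "cx", "cy" (the principal point, pixels), "rvec" (rotation vector, rad) and "tvec" (3), from world to camera coordinates, as OpenCV has them. Camera axes: x right, y down, z forward; pixel columns grow to the right and rows downward; lengths in mm; the calibration is good to about 2 mm. A picture is of the moment at which its call begins. There is no depth.
- manip.sign_off(): hands the job in, once; it reports no verdict.
The state is a dict: "clock": time; "joints": joint angles; "qd": joint speeds; "effort": joint torques, N m; "eef_pos": TCP position; "eef_rot": TCP orientation; "wrist_force": force on the tool from outside, world axes, zero at the start; "moment": the same for the moment, N m; "finger_gap": finger opening in mm.
Only numpy, scipy, OpenCV 4.12 (cv2) and the standard library are available. Lean on these libraries where they do the work, as an engineer would, in place of code of your own. Each camera call takes 0.05 s, during which the arm holds its last target.

TASK

Stand the screw-top jar on the rod rack's plank with its moulded eye over the bare dowel, so the dowel keeps it from spinning, then unscrew the tight cap anticlockwise until its threads let go. Finish while holding the cap: keep it level and centred just above the open mouth, a centimetre or two clear of the rim and touching only the gripper, with the jar still upright on its dowel. Leave everything else as it lies.

Things in the scene. Friction and masses are not known exactly. Their poses are not given: they have to be found in the camera images.
- cap_mid (a point): The cap: ribbed black screw cap, 62 mm across, 22 mm high, 35 g, closed on the jar; this point is on its axis, half-way up; z up. It covers the top 10 mm of the neck: underside 78 mm, top 100 mm above the jar's foot. It is tight (about 0.4 N m, more than the friction under a free-standing jar can resist) and is unscrewed anticlockwise seen from above. The jar can be carried by its closed cap
- jar_mid (a point): The jar: round white plastic screw-top jar, body 66 mm across and 60 mm high, neck 49 mm across, 88 mm from foot to rim, 0.2 to 0.42 kg; this point is on its axis, 44 mm above its foot; z up, x towards the moulded eye at its side
- jar_mouth (a point): Centre of the jar's mouth, on the axis at the rim, 88 mm above the foot; 1 to 2 mm below the closed cap's mid point. Three short thread runs on the neck hold three lugs in the cap: turned 50 to 90 degrees relative to the jar (70 is the middle) the lugs are clear and the cap lifts straight off, a springy liner pushing it up; past 95 degrees they run under the next threads
- jar_eye (a point): Centre of the hole in the jar's moulded eye: a ring 30 mm across with an upright 17 mm hole, 12 mm thick, 50 mm from the jar's axis and 32 mm above the jar's foot (its underside 26 mm); axes as the jar's
- dowel_foot (a point): Foot of the rack's bare dowel, on its axis at the top face of the plank: an upright wooden dowel 10 mm across, 55 mm tall, its top 8 mm tapered to 5 mm. It is fixed. The dowel 220 mm to its side along the rack is the same and carries the line spool
- rack: Wooden rod rack, fixed: plank 320 mm deep (x) by 440 mm wide (y), top 18 mm above the shelf; origin under the plank's centre, x away from the robot. Both dowels stand 60 mm to the robot's side of the middle, 110 mm left and right; the plank reaches 100 mm in front of them. End boards 118 mm high, 190 mm left and right, hold three jigging rods, clipped in, over the rear half
- spool: Bystander: line spool on the other dowel, 64 mm across, 30 mm high; origin at the centre of its underside
- reel: Bystander: aluminium reel lying flat on the shelf, 72 mm across, 43 mm high with its handle; origin at the centre of its underside
- bobber: Bystander: green plastic bobber standing on the shelf, 44 mm across, 50 mm high; origin at its foot
- lure_case: Bystander: clear two-tier stackable lure case, 120 by 200 mm, 43 mm high; origin at the centre of its underside
- bucket_lid: Bystander: red enamel bucket lid, 208 mm across, 46 mm high with its loop handle; origin at the centre of its underside
Not all that is in view belongs to the job. Leave any blue look-alike of the part that bears cap_mid alone. There is more than one size of the part that bears jar_mid; the job needs the larger.

How it is judged:
By the outcome, as a careful person would: the job done as asked, in the order asked, and still so for the second after the job is handed in, while the arm keeps its last pose, push and grip.
It also fails if it takes over 43 s, if anything falls off the work surface, if the arm or the gripper's body presses on something with over 40 N, if the wrist force passes 120 N, or if a joint passes its speed limit or range.

## Working session

There is one attempt and no reset: what is moved stays moved. The work goes in short steps, Python scripts to look and compute and a tool call to move; the robot and the scene stay as the last step left them, time stands still between calls to the robot, and variables do not carry over. Pictures are saved under pics/ and viewed, and the job is handed in when it is done.

Besides the shell and the picture viewer there is one more tool, called as a command line: name --pt "numbers of a row" for each row, then --argument value for the rest. jog_arm: Moves the arm, as the interface text tells. Its arguments: {"type":"object","properties":{"commands":{"type":"array","items":{"type":"array","items":{"type":"number"}}},"grip_force":{"type":"number"}},"required":["commands"]}

```bash
mkdir -p pics; cat > h.py <<'E'
import numpy as np, cv2
from cell import manip, camera
def snap(n,fn):
    c=camera(n); cv2.imwrite(fn,c["pixels"]); 
    np.savez(fn.replace('.png','.npz'),**{k:np.asarray(v) for k,v in c.items()}); return c
def load(fn): return dict(np.load(fn.replace('.png','.npz')))
def cam(c):
    f=200/np.tan(np.radians(float(c["vertical_fov"]))/2)
    K=np.array([[f,0,float(c["cx"])],[0,f,float(c["cy"])],[0,0,1]])
    R=cv2.Rodrigues(np.asarray(c["rvec"],float).reshape(3,1))[0]
    return K,R,np.asarray(c["tvec"],float).ravel()
def ray(c,u,v):
    K,R,t=cam(c); d=R.T@np.linalg.inv(K)@np.array([u,v,1.]); return -R.T@t,d/np.linalg.norm(d)
def onz(c,u,v,z):
    o,d=ray(c,u,v); return o+d*(z-o[2])/d[2]
def proj(c,p):
    K,R,t=cam(c); q=K@(R@np.asarray(p,float)+t); return q[:2]/q[2]
E
python3 - <<'E'
from h import *
for n in("top","side"):
    c=snap(n,f"pics/{n}0.png"); print(n,{k:v for k,v in c.items() if k!="pixels"}, ray(c,320,200))
print(manip.read_state())
E
```

```text
top {'vertical_fov': 56.05569443484476, 'cx': 319.8712791278652, 'cy': 204.9013636934808, 'rvec': array([ 2.12873538, -2.17564729,  0.1373506 ]), 'tvec': array([ -13.92616509,  519.72279116, 1049.60067821])} (array([ 378.06990602,  -27.20166725, 1108.28268816]), array([ 0.14324655,  0.00117261, -0.98968634]))
side {'vertical_fov': 43.05441017953283, 'cx': 322.0522079035561, 'cy': 207.09946742689496, 'rvec': array([ 2.22320379, -0.07077502,  0.05865808]), 'tvec': array([-522.65007788,   80.85983982, 1326.63444742])} (array([  433.96619806, -1038.52744336,   879.08728976]), array([ 0.06398789,  0.80014936, -0.59637787]))
{'clock': 0.1, 'joints': array([-1.18957973e+00,  3.00422798e-01,  1.52153420e+00, -1.60622627e-06,
        1.32070384e+00, -6.66376921e-02]), 'qd': array([-6.53480040e-04, -9.01150649e-04, -5.47541369e-04,  1.15146535e-03,
        1.13056105e-03,  6.11356548e-06]), 'effort': array([ 1.25585902e-03, -5.32641721e+01, -3.53283942e+01,  7.09447078e-02,
        2.35047826e-02, -5.14225906e-05]), 'eef_pos': array([ 238.0552466 , -495.54177295,  204.93265763]), 'eef_rot': array([-3.14052674e+00, -6.95763457e-05,  4.47854654e-01]), 'wrist_force': array([-0.59313716,  0.62571166,  0.93258574]), 'moment': array([-0.0320211 , -0.00911311, -0.03028202]), 'finger_gap': 94.03350529139325}
```

View pics/top0.png

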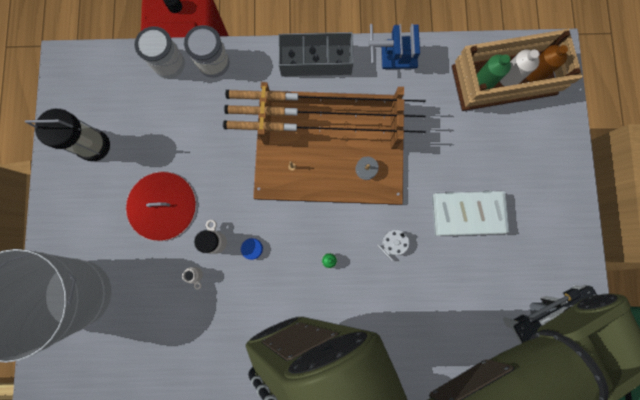

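View pics/side0.png

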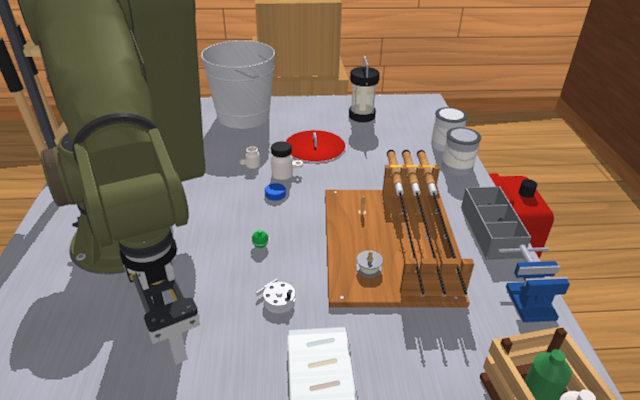

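The top view shows the black-capped jar at (207,241) with its eye at (210,225). A smaller jar without a cap is at (190,275), a blue cap at (252,248), the bare dowel at about (292,167), and the spool on the other dowel at (367,167). The black-capped larger jar fits the description. I'll confirm that with enlarged crops.

```bash
python3 - <<'E'
from h import *
t=cv2.imread("pics/top0.png");s=cv2.imread("pics/side0.png")
a=cv2.resize(t[210:300,165:275],None,fx=3.5,fy=3.5,interpolation=cv2.INTER_CUBIC)
b=cv2.resize(t[150:200,250:350],None,fx=3.5,fy=3.5,interpolation=cv2.INTER_CUBIC)
d=cv2.resize(s[135:215,235:345],None,fx=3.5,fy=3.5,interpolation=cv2.INTER_CUBIC)
e=cv2.resize(s[185:275,320:400],None,fx=3.1,fy=3.1,interpolation=cv2.INTER_CUBIC)
W=np.zeros((600,790,3),np.uint8)
for im,(y,x) in((a,(0,0)),(b,(0,395)),(d,(317,0)),(e,(317,395))):
    h,w=im.shape[:2];h=min(h,600-y);w=min(w,790-x);W[y:y+h,x:x+w]=im[:h,:w]
cv2.imwrite("pics/crop1.png",W)
E
```

```text
(no output)
```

View pics/crop1.png

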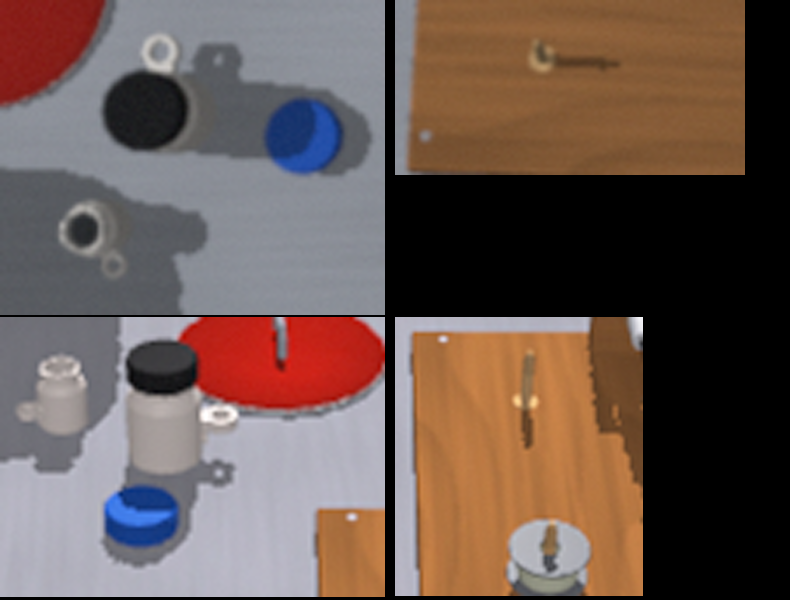

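The crops confirm it: the large white jar with the ribbed black cap is the job jar. The small jar and the blue cap stay where they are. Next I'll measure.

```bash
python3 - <<'E'
from h import *
t=load("pics/top0.png");s=load("pics/side0.png")
def blob(c,x0,x1,y0,y1,thr=60):
    p=c["pixels"][y0:y1,x0:x1].max(2); m=(p<thr).astype(np.uint8)
    n,l,st,ce=cv2.connectedComponentsWithStats(m); k=1+np.argmax(st[1:,4]); x,y,w,h,a=st[k]
    return (x0+x+(w-1)/2,y0+y+(h-1)/2),ce[k]+[x0,y0],st[k]
for n,c,b in(("top",t,(190,225,225,258)),("side",s,(268,296,138,162))):
    bb,ce,st=blob(c,*b); print(n,bb,ce,st,onz(c,*bb,89),onz(c,*ce,89))
    print(cv2.cvtColor(c["pixels"],cv2.COLOR_BGR2GRAY)[b[2]+8:b[2]+10,b[0]:b[1]])
g=cv2.cvtColor(t["pixels"],cv2.COLOR_BGR2GRAY)
print("eye top x203..220,y215..235\n",g[215:236,203:221])
print("dowel top\n",g[158:174,284:318])
gs=cv2.cvtColor(s["pixels"],cv2.COLOR_BGR2GRAY)
print("eye side x288..304 y155..170\n",gs[155:171,288:306])
print("dowel side x356..370 y190..230\n",gs[190:230,356:370])
E
```

```text
top (np.float64(206.5), np.float64(241.5)) [206.30434783 241.29227053] [  5   6  24  22 414] [418.99336128 283.45400676  89.        ] [419.56491099 283.99400824  89.        ]
[[145 144 142 145 146 144 133 107  78  51  31  28  27  29  28  29  26  27
   29  29  26  26  21  22  37  66  95  99  96  92  89  90  91  92  91]
 [145 143 144 144 143 140 111  70  45  34  27  28  27  29  22  29  31  28
   28  29  27  27  27  23  17  32  72  96 101  93  88  89  90  92  91]]
side (np.float64(280.5), np.float64(149.0)) [280.46258503 151.10204082] [  3   4  20  15 147] [417.7052861  283.99338383  89.        ] [417.50665662 271.8290089   89.        ]
[[107 150 163  95  56  58  59  59  61  61  61  60  61  61  63  62  63  62
   61  63  65  64  50  59  77  78  76  78]
 [107 150 148  51  54  59  60  61  61  61  60  61  62  62  62  63  62  62
   63  63  65  61  48  52  70  78  77  79]]
eye top x203..220,y215..235
 [[145 144 143 143 144 143 143 141 142 141 142 142 143 141 141 142 142 140]
 [145 144 145 145 144 142 144 143 141 143 141 142 142 141 139 141 141 141]
 [146 144 142 143 142 144 144 142 141 143 14
[... 6573 characters left out ...]
0 132 134 115  75  77  73 108 139 134 134 136 140]
 [135 132 129 134 116  77  78  75 108 139 137 132 136 140]
 [137 131 131 135 116  76  77  75 108 138 136 131 134 139]
 [138 132 131 135 116  75  77  75 106 138 134 133 134 140]
 [138 132 130 134 126  96  75  72 107 137 136 136 136 139]
 [139 133 129 134 130 105  76  74 107 136 135 134 135 139]
 [139 134 130 133 124  94  75  74 105 135 134 134 135 137]
 [140 135 131 131 138 118  74  73 105 134 134 134 133 136]
 [138 136 132 130 136 115  72  86 117 133 135 132 133 136]
 [140 135 130 131 135 124 104 116 133 132 132 133 134 136]
 [139 134 132 131 135 138 138 133 129 129 133 132 135 137]
 [140 136 133 130 133 136 135 130 128 128 129 134 137 139]]
```

```bash
python3 - <<'E'
from h import *
t=load("pics/top0.png");s=load("pics/side0.png")
print("eye top",onz(t,210,224.1,32)," side",onz(s,297.5,162.4,38))
print("dowel tip top",onz(t,289.6,161.6,73)," side",onz(s,362.9,195.4,73))
print("dowel foot top",onz(t,291.5,166.2,18)," side",onz(s,362,212,18))
# plank corners at z=18
p=t["pixels"]; 
for q in [(255,199),(403,204)]: print("corner",onz(t,*q,18))
m=(p[:,:,2].astype(int)-p[:,:,0]>60)&(p[:,:,1]>50)&(np.arange(400)[:,None]>130)&(np.arange(400)[:,None]<215)&(np.abs(np.arange(640)[None]-330)<90)
m=m.astype(np.uint8)
for r in(185,190): xs=np.where(m[r])[0]; print(r,xs.min(),xs.max())
for c in(260,280,300,330,360,380,398): ys=np.where(m[:,c])[0]; print(c,ys.max(),onz(t,c,ys.max()+.5,18))
g=(p[:,:,1].astype(int)-p[:,:,2]>60); 
E
```

```text
eye top [470.89464016 291.64521763  32.        ]  side [468.30879053 287.13324576  38.        ]
dowel tip top [639.31918863  57.46824209  73.        ]  side [637.82104351  58.10209147  73.        ]
dowel foot top [639.0877043   56.47982477  18.        ]  side [638.62474924  55.54845198  18.        ]
corner [543.07032132 164.78019214  18.        ]
corner [ 518.67907608 -268.35896072   18.        ]
185 255 401
190 255 401
260 197 [547.19777822 150.09260338  18.        ]
280 198 [542.92545766  91.36529176  18.        ]
300 199 [538.65826545  32.70847438  18.        ]
330 200 [533.74677024 -55.18185887  18.        ]
360 201 [ 528.84238685 -142.94492724   18.        ]
380 202 [ 524.59236079 -201.34138663   18.        ]
398 203 [ 520.47671115 -253.82408961   18.        ]
```

Estimates: the jar axis is at about (418.5, 283.7) and the eye points along yaw 0.12. The dowel is at about (639, 57). I'll fly to a point above the jar with the jaws turned to yaw of about 1.24.

jog_arm --pt "0.03 0.06 0 0 0 0.05 1" --pt "0.06 0.12 0 0 0 0.1 1" --pt "0.09 0.18 0 0 0 0.15 1" --pt "0.12 0.24 0 0 0 0.2 1" --pt "0.14 0.3 0 0 0 0.25 1" --pt "0.155 0.36 0 0 0 0.3 1" --pt "0.165 0.42 0 0 0 0.34 1" --pt "0.17 0.48 0 0 0 0.38 1" --pt "0.175 0.54 0 0 0 0.38 1" --pt "0.18 0.6 0 0 0 0.38 1" --grip_force 35

```text
clock: 1.35
eef_pos: [417.0, 96.9, 205.5]
eef_rot: [3.141, -0.0, 1.244]
wrist_force: [0.6, 0.6, 0.9]
finger_gap: 93.6
```

jog_arm --pt "0 0.06 0 0 0 0 1" --pt "0 0.12 0 0 0 0 1" --pt "0 0.165 0 0 0 0 1" --pt "0 0.179 -0.01 0 0 0 1" --pt "0 0.18 -0.035 0 0 0 1" --pt "0 0.18 -0.055 0 0 0 1" --pt "0 0.18 -0.065 0 0 0 1" --pt "0 0.18 -0.065 0 0 0 1" --pt "0 0.18 -0.065 0 0 0 1" --pt "0 0.18 -0.065 0 0 0 1"

```text
clock: 2.6
eef_pos: [417.6, 274.8, 141.1]
eef_rot: [3.141, -0.001, 1.244]
wrist_force: [0.8, 0.3, 1.2]
finger_gap: 94.3
```

```bash
python3 - <<'E'
from h import *
print(manip.read_state()["eef_pos"])
s=snap("side","pics/side1.png");t=snap("top","pics/top1.png")
a=cv2.resize(s["pixels"][60:210,200:360],None,fx=3.7,fy=3.7,interpolation=cv2.INTER_CUBIC)
cv2.imwrite("pics/c2.png",a)
E
```

```text
[417.59825972 274.84120222 141.07015345]
```

View pics/c2.png

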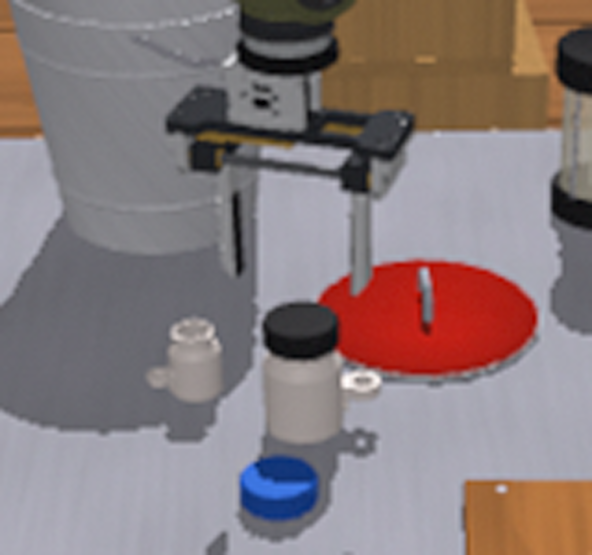

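The crop shows the open gripper above the jar, with nothing disturbed. I need +1 in x, +9 in y and −70 in z, then the fingers can close.

jog_arm --pt "0.001 0.005 0 0 0 0 1" --pt "0.001 0.009 -0.01 0 0 0 1" --pt "0.001 0.009 -0.03 0 0 0 1" --pt "0.001 0.009 -0.05 0 0 0 1" --pt "0.001 0.009 -0.065 0 0 0 1" --pt "0.001 0.009 -0.07 0 0 0 1" --pt "0.001 0.009 -0.07 0 0 0 0.8" --pt "0.001 0.009 -0.07 0 0 0 0.6" --pt "0.001 0.009 -0.07 0 0 0 0.5" --pt "0.001 0.009 -0.07 0 0 0 0.5"

```text
clock: 3.95
eef_pos: [418.6, 283.8, 70.8]
eef_rot: [3.141, -0.001, 1.244]
wrist_force: [0.4, -1.1, 2.3]
finger_gap: 61.0
```

```bash
python3 - <<'E'
from h import *
st=manip.read_state();print(st["eef_pos"],st["finger_gap"],st["wrist_force"])
s=snap("side","pics/side2.png");t=snap("top","pics/top2.png")
a=cv2.resize(s["pixels"][60:210,200:360],None,fx=3.7,fy=3.7,interpolation=cv2.INTER_CUBIC)
cv2.imwrite("pics/c3.png",a)
E
```

```text
[418.5854955  283.8461941   70.78861409] 60.985165595112704 [ 0.3615231  -1.13294743  2.25326342]
```

View pics/c3.png

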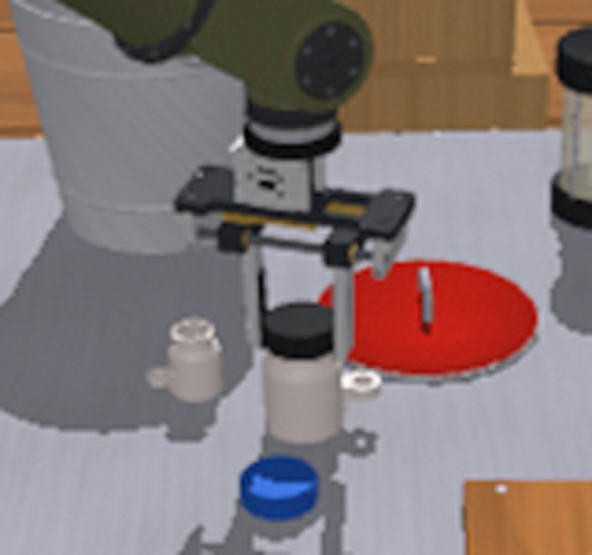

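The fingers have closed on the cap with a gap of 61 mm, and the jar is still upright. Now I'll lift and carry.

jog_arm --pt "0 0 0.015 0 0 0 0.4" --pt "0 0 0.04 0 0 0 0.4" --pt "0 0 0.07 0 0 0 0.4" --pt "0.01 -0.015 0.09 0 0 0 0.4" --pt "0.03 -0.045 0.095 0 0 0 0.4" --pt "0.055 -0.08 0.095 0 0 0 0.4" --pt "0.08 -0.115 0.095 0 0 0 0.4" --pt "0.105 -0.15 0.095 0 0 0 0.4" --pt "0.125 -0.18 0.095 0 0 0 0.4" --pt "0.14 -0.2 0.095 0 0 0 0.4"

```text
clock: 5.3
eef_pos: [558.8, 82.4, 166.1]
eef_rot: [-3.141, 0.0, 1.243]
wrist_force: [-1.0, 1.0, -3.4]
finger_gap: 61.2
```

```bash
python3 - <<'E'
from h import *
st=manip.read_state();print(st["eef_pos"],st["finger_gap"],st["wrist_force"],st["moment"])
E
```

```text
[558.79130988  82.3634637  166.06426699] 61.17377200863259 [-1.00567464  0.96500597 -3.36407605] [-0.03255804 -0.01719203  0.03132224]
```

jog_arm --pt "0.01 -0.012 0 0 0 0 0.4" --pt "0.02 -0.024 0 0 0 0 0.4" --pt "0.028 -0.031 0 0 0 0 0.4" --pt "0.0305 -0.0335 0 0 0 0 0.4" --pt "0.0305 -0.0335 -0.01 0 0 0 0.4" --pt "0.0305 -0.0335 -0.02 0 0 0 0.4" --pt "0.0305 -0.0335 -0.028 0 0 0 0.4" --pt "0.0305 -0.0335 -0.03 0 0 0 0.4" --pt "0.0305 -0.0335 -0.03 0 0 0 0.4" --pt "0.0305 -0.0335 -0.03 0 0 0 0.4"

```text
clock: 6.55
eef_pos: [589.0, 50.3, 135.8]
eef_rot: [3.141, -0.0, 1.244]
wrist_force: [-0.1, 0.3, -3.1]
finger_gap: 60.9
```

```bash
python3 - <<'E'
from h import *
st=manip.read_state();print(st["eef_pos"],st["finger_gap"],st["wrist_force"],st["moment"])
s=snap("side","pics/side3.png");t=snap("top","pics/top3.png")
a=cv2.resize(s["pixels"][120:230,310:410],None,fx=5,fy=5,interpolation=cv2.INTER_CUBIC)
b=cv2.resize(t["pixels"][120:220,230:330],(290,290),interpolation=cv2.INTER_CUBIC)
W=np.zeros((550,795,3),np.uint8);W[:550,:500]=a;W[:290,505:795]=b
cv2.imwrite("pics/c4.png",W)
E
```

```text
[588.98513413  50.27833717 135.7898731 ] 60.908036365694215 [-0.12874658  0.25233439 -3.07830157] [-0.08125144 -0.03187415  0.03569783]
```

View pics/c4.png

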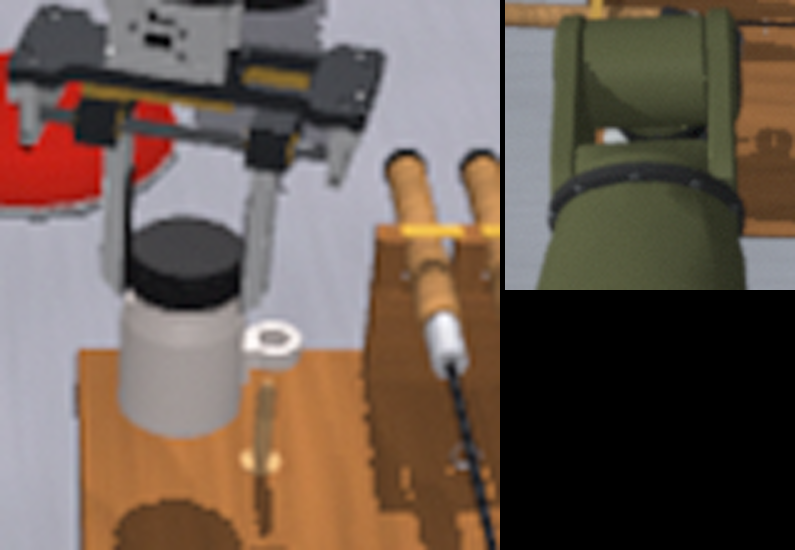

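```bash
python3 - <<'E'
from h import *
s=load("pics/side3.png")
g=cv2.cvtColor(s["pixels"],cv2.COLOR_BGR2GRAY)
print("x357..373 y182..198\n",g[182:199,357:374])
for d in((638.8,57),): print([proj(s,(*d,z)).round(2) for z in(18,73,91,97,103)])
print(proj(s,(649,57,103)),proj(s,(639,67,103)))
E
```

```text
x357..373 y182..198
 [[130 124 153 171 176 174 173 173 171 170 170 172 171 170 172 172 173]
 [148 149 163 176 173 171 170 170 169 168 167 169 169 169 172 172 174]
 [154 149 156 179 189 205 222 222 217 205 188 170 169 169 171 172 174]
 [147 146 178 221 226 228 235 236 231 229 231 213 178 169 171 172 174]
 [141 156 222 246 229 175 156 153 155 181 224 236 215 178 169 172 173]
 [136 165 231 248 218 134 146 151 148 139 162 229 236 189 171 170 174]
 [133 176 237 252 237 172 159 153 146 152 202 240 230 180 171 174 176]
 [134 178 232 240 230 214 214 218 210 219 233 231 191 158 162 164 166]
 [135 149 175 177 172 189 222 234 233 230 205 158 136 134 136 138 138]
 [135 138 148 154 151 147 149 152 153 148 147 143 134 127 130 132 135]
 [135 141 155 159 160 151 153 155 154 154 151 146 134 127 130 132 138]
 [134 142 153 152 151 144 146 149 148 148 147 144 133 129 128 132 137]
 [133 142 150 133 126 125 128 133 135 135 137 138 134 130 129 130 133]
 [135 142 150 135 129 132 139 134 126 131 136 139 135 132 130 130 132]
 [134 142 146 135 126 135 151 140 125 130 136 139 137 131 130 129 132]
 [130 132 137 135 124 116 123 122 122 130 136 139 136 132 131 129 132]
 [131 130 138 134 115 103 110 106 116 130 136 139 138 134 132 130 131]]
[array([361.99, 211.68]), array([363.31, 195.63]), array([363.76, 190.21]), array([363.91, 188.38]), array([364.06, 186.54])]
[367.85358947 186.43800127] [363.62427493 184.39811363]
```

In the side view the eye's top opening is centred at (364.3, 187.0). If it were over the dowel it would be near (364.0, 186.5), so it is about 2 mm off. I'll correct by (−0.7, +1.5) mm and lower it partway onto the tip.

jog_arm --pt "-0.0007 0.0015 0 0 0 0 0.4" --pt "-0.0007 0.0015 -0.004 0 0 0 0.4" --pt "-0.0007 0.0015 -0.008 0 0 0 0.4" --pt "-0.0007 0.0015 -0.012 0 0 0 0.4" --pt "-0.0007 0.0015 -0.016 0 0 0 0.4" --pt "-0.0007 0.0015 -0.02 0 0 0 0.4" --pt "-0.0007 0.0015 -0.023 0 0 0 0.4" --pt "-0.0007 0.0015 -0.025 0 0 0 0.4" --pt "-0.0007 0.0015 -0.025 0 0 0 0.4" --pt "-0.0007 0.0015 -0.025 0 0 0 0.4"

```text
clock: 7.9
eef_pos: [588.2, 51.8, 110.6]
eef_rot: [3.141, -0.0, 1.244]
wrist_force: [-0.4, 0.3, -3.1]
finger_gap: 61.2
```

```bash
python3 - <<'E'
from h import *
st=manip.read_state();print(st["eef_pos"],st["finger_gap"],st["wrist_force"],st["moment"])
s=snap("side","pics/side4.png")
a=cv2.resize(s["pixels"][130:230,320:400],None,fx=6,fy=6,interpolation=cv2.INTER_CUBIC)
cv2.imwrite("pics/c5.png",a)
E
```

```text
[588.21034205  51.76445542 110.594834  ] 61.19654587912681 [-0.43915074  0.34123547 -3.10273208] [-0.06999131 -0.06577229 -0.00449279]
```

View pics/c5.png

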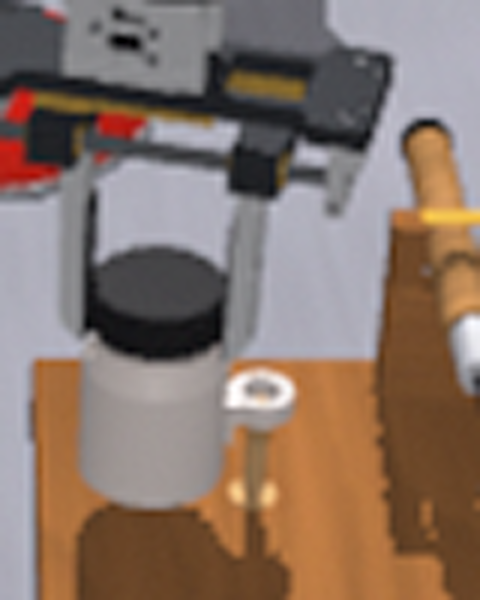

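The tip is inside the hole and there is no contact force, so I'll lower the rest of the way.

jog_arm --pt "0 0 -0.004 0 0 0 0.4" --pt "0 0 -0.008 0 0 0 0.4" --pt "0 0 -0.012 0 0 0 0.4" --pt "0 0 -0.015 0 0 0 0.4" --pt "0 0 -0.018 0 0 0 0.4" --pt "0 0 -0.02 0 0 0 0.4" --pt "0 0 -0.0215 0 0 0 0.4" --pt "0 0 -0.022 0 0 0 0.4" --pt "0 0 -0.022 0 0 0 0.4" --pt "0 0 -0.022 0 0 0 0.4"

```text
clock: 9.2
eef_pos: [588.3, 51.7, 88.8]
eef_rot: [3.141, -0.0, 1.244]
wrist_force: [-2.0, -1.6, 3.3]
finger_gap: 60.9
```

```bash
python3 - <<'E'
from h import *
st=manip.read_state();print(st["eef_pos"],st["finger_gap"],st["wrist_force"],st["moment"])
s=snap("side","pics/side5.png")
a=cv2.resize(s["pixels"][130:230,320:400],None,fx=6,fy=6,interpolation=cv2.INTER_CUBIC)
cv2.imwrite("pics/c6.png",a)
E
```

```text
[588.26176111  51.74447383  88.81679724] 60.94413120947088 [-1.9609102  -1.61672665  3.25568861] [-0.14973147  0.37334515 -0.01510661]
```

View pics/c6.png

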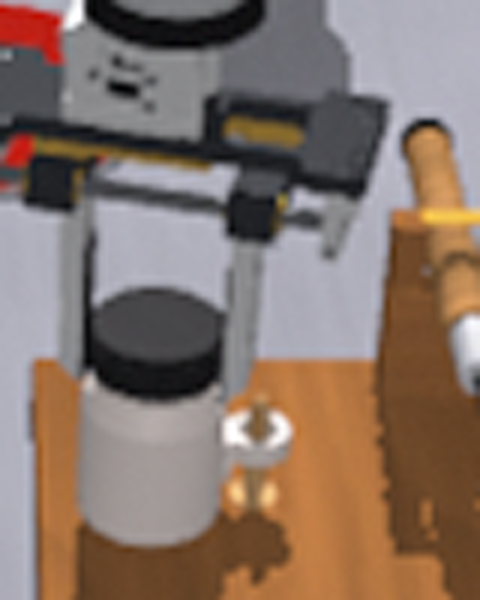

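The dowel now stands through the eye and the foot is on the plank, at about 6 N. Next comes the first half of the unscrewing, 36° at a firmer grip.

jog_arm --pt "0 0 0 0 0 0 0.4" --pt "0 0 0 0 0 0 0.4" --pt "0 0 0 0 0 0.03 0.4" --pt "0 0 0 0 0 0.07 0.4" --pt "0 0 0 0 0 0.11 0.4" --pt "0 0 0 0 0 0.15 0.4" --pt "0 0 0 0 0 0.19 0.4" --pt "0 0 0 0 0 0.23 0.4" --pt "0 0 0 0 0 0.27 0.4" --pt "0 0 0 0 0 0.3 0.4" --grip_force 45

```text
clock: 10.5
eef_pos: [589.2, 51.9, 89.7]
eef_rot: [3.139, 0.001, 1.874]
wrist_force: [-0.1, -0.3, 10.6]
finger_gap: 61.0
```

```bash
python3 - <<'E'
from h import *
st=manip.read_state();print(st["eef_pos"],st["eef_rot"],st["joints"],st["finger_gap"],st["wrist_force"],st["moment"])
s=snap("side","pics/side6.png")
a=cv2.resize(s["pixels"][130:230,320:400],None,fx=6,fy=6,interpolation=cv2.INTER_CUBIC)
cv2.imwrite("pics/c7.png",a)
E
```

```text
[589.16979371  51.88177712  89.67930246] [3.13853672e+00 6.56348720e-04 1.87417481e+00] [ 2.58166504e-02  5.03940475e-01  1.51913675e+00  2.29527722e-04
  1.11539662e+00 -2.77663467e-01] 60.98463143442057 [-0.05385438 -0.31261748 10.62979827] [-0.0918793   0.03199639 -0.14347432]
```

View pics/c7.png

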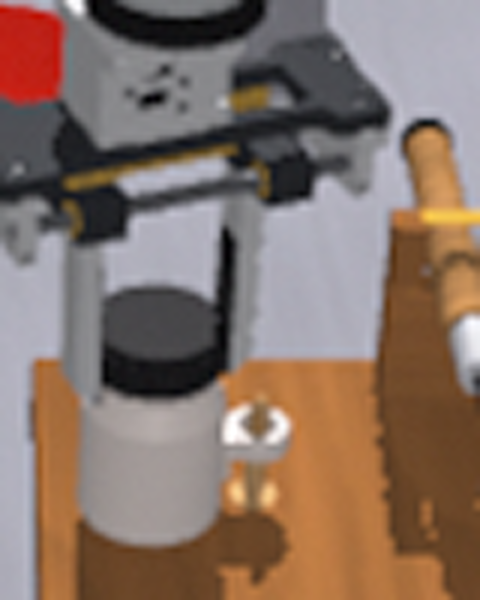

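The eye swung about 4° until it met the dowel and then held, so the cap is turning, and it is pushing up at about 10 N as the threads rise. I'll do the remaining 39°, following the rise.

jog_arm --pt "0 0 0.0003 0 0 0.04 0.4" --pt "0 0 0.0006 0 0 0.08 0.4" --pt "0 0 0.0009 0 0 0.12 0.4" --pt "0 0 0.001 0 0 0.16 0.4" --pt "0 0 0.001 0 0 0.2 0.4" --pt "0 0 0.001 0 0 0.24 0.4" --pt "0 0 0.001 0 0 0.28 0.4" --pt "0 0 0.001 0 0 0.31 0.4" --pt "0 0 0.001 0 0 0.325 0.4" --pt "0 0 0.001 0 0 0.325 0.4"

```text
clock: 11.8
eef_pos: [589.4, 52.0, 90.8]
eef_rot: [3.139, 0.003, 2.553]
wrist_force: [0.9, -0.2, 10.2]
finger_gap: 61.0
```

```bash
python3 - <<'E'
from h import *
st=manip.read_state();print(st["eef_pos"],st["eef_rot"],st["joints"],st["finger_gap"],st["wrist_force"],st["moment"])
s=snap("side","pics/side7.png")
a=cv2.resize(s["pixels"][130:230,320:400],None,fx=6,fy=6,interpolation=cv2.INTER_CUBIC)
cv2.imwrite("pics/c8.png",a)
E
```

```text
[589.36631253  51.99251773  90.78972056] [3.13927166e+00 2.89491496e-03 2.55325052e+00] [ 2.59855210e-02  5.02684626e-01  1.51817656e+00  2.53641726e-04
  1.11702802e+00 -9.56582794e-01] 60.99429554689303 [ 0.94459198 -0.18781997 10.15517572] [ 0.02736593 -0.27457157  0.02822134]
```

View pics/c8.png

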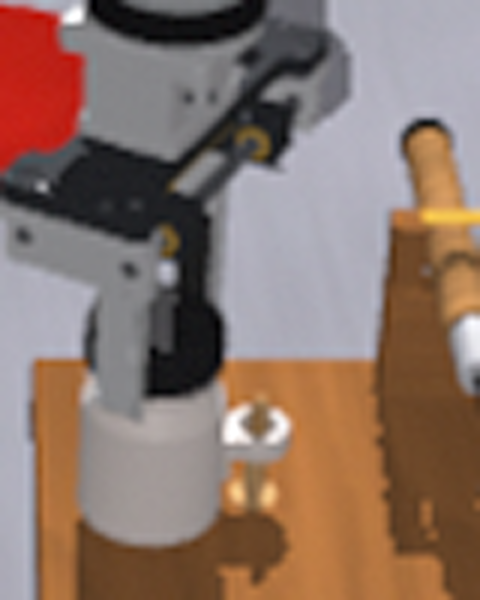

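The eye is still held on the dowel and the torque has dropped to about zero after roughly 71° of relative turn. I'll lift gently by 6 mm first and check.

jog_arm --pt "0 0 0.001 0 0 0 0.4" --pt "0 0 0.002 0 0 0 0.4" --pt "0 0 0.003 0 0 0 0.4" --pt "0 0 0.004 0 0 0 0.4" --pt "0 0 0.005 0 0 0 0.4" --pt "0 0 0.006 0 0 0 0.4" --pt "0 0 0.006 0 0 0 0.4" --pt "0 0 0.006 0 0 0 0.4" --pt "0 0 0.006 0 0 0 0.4" --pt "0 0 0.006 0 0 0 0.4"

```text
clock: 13.1
eef_pos: [588.1, 51.8, 95.4]
eef_rot: [-3.142, -0.0, 2.553]
wrist_force: [0.6, 0.6, -0.8]
finger_gap: 61.0
```

```bash
python3 - <<'E'
from h import *
st=manip.read_state();print(st["eef_pos"],st["eef_rot"],st["finger_gap"],st["wrist_force"],st["moment"])
s=snap("side","pics/side8.png")
a=cv2.resize(s["pixels"][130:230,320:400],None,fx=6,fy=6,interpolation=cv2.INTER_CUBIC)
cv2.imwrite("pics/c9.png",a)
E
```

```text
[588.13701171  51.79533353  95.4289563 ] [-3.14156525e+00 -2.21811293e-05  2.55268595e+00] 61.018995417625554 [ 0.61901678  0.56377503 -0.78501375] [ 0.15592062 -0.37603275 -0.04148674]
```

View pics/c9.png

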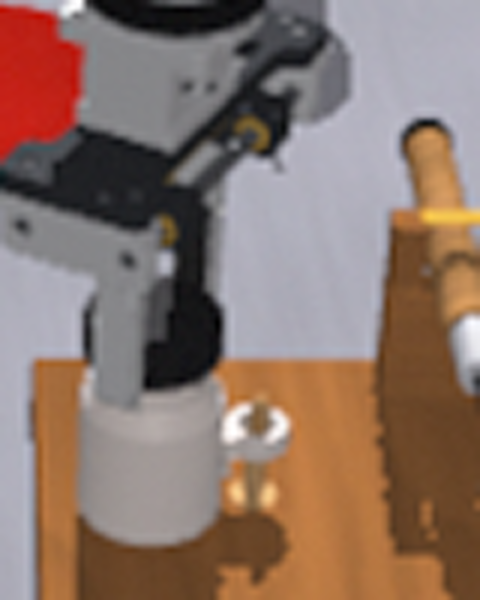

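The cap comes free: the wrist force is about 0 and the jar stays put. I'll continue to about 25 mm above the closed height.

jog_arm --pt "0.0005 0 0.002 0 0 0 0.4" --pt "0.001 0 0.004 0 0 0 0.4" --pt "0.001 0 0.007 0 0 0 0.4" --pt "0.001 0 0.01 0 0 0 0.4" --pt "0.001 0 0.013 0 0 0 0.4" --pt "0.001 0 0.016 0 0 0 0.4" --pt "0.001 0 0.018 0 0 0 0.4" --pt "0.001 0 0.018 0 0 0 0.4" --pt "0.001 0 0.018 0 0 0 0.4" --pt "0.001 0 0.018 0 0 0 0.4"

```text
clock: 14.4
eef_pos: [589.1, 51.8, 113.3]
eef_rot: [-3.141, -0.0, 2.553]
wrist_force: [-0.7, 0.0, -0.2]
finger_gap: 61.1
```

```bash
python3 - <<'E'
from h import *
st=manip.read_state();print(st["eef_pos"],st["eef_rot"],st["finger_gap"],st["wrist_force"],st["moment"])
s=snap("side","pics/side9.png");t=snap("top","pics/top9.png")
a=cv2.resize(s["pixels"][130:230,320:400],None,fx=6,fy=6,interpolation=cv2.INTER_CUBIC)
cv2.imwrite("pics/c10.png",a)
g=cv2.cvtColor(s["pixels"],cv2.COLOR_BGR2GRAY)
print(g[184:206,330:362])
E
```

```text
[589.053039    51.77044746 113.29189674] [-3.14138574e+00 -2.56290173e-04  2.55266427e+00] 61.125718202424295 [-0.69398327  0.03028902 -0.19444443] [ 0.05855683 -0.13125301  0.01142419]
[[178 179 177 179 149  80 104 136 133 133 133 133 125 115  89  17  22  21
   25  25  22  22  21  24  21  19  23 110 167 176 175 176]
 [177 178 178 178 168 141 125 133 132 134 133 132 129 113  75  17  23  22
   20  22  22  21  20  20  21  13  64 141 177 174 174 174]
 [176 178 177 176 178 171 150 133 133 132 133 135 131 113  76  17  21  19
   23  23  23  21  19  19  14  47 118 166 175 174 174 175]
 [176 178 179 177 176 164 140 132 133 132 134 138 135 114  75  16  21  21
   19  21  17  17  18  31  77 118 157 176 174 174 174 176]
 [178 180 181 179 178 166 141 133 133 134 133 140 136 111  71  10  14  16
   10  24  42  49  68  93 128 158 169 175 173 174 175 176]
 [159 160 161 158 158 147 131 132 133 134 133 137 133 117 107 101 102 102
  101 100 106 107 117 135 139 149 160 164 165 164 165 164]
 [116 114 114 111 115 124 125 124 127 128 132 131 125 129 147 157 157 156
  155 153 149 142 136 137 136 131 135 137 
[... 1312 characters left out ...]
7 154 150 138 206 249 224 144 112]
 [118 118 118 123 132 138 142 148 155 158 162 163 165 168 170 172 173 169
  167 164 163 161 159 155 150 143 130 214 251 239 186 116]
 [117 118 118 122 131 137 141 144 149 154 158 162 165 167 169 172 172 168
  165 163 161 159 155 150 145 140 129 220 254 246 233 176]
 [119 117 118 124 133 138 142 144 146 148 152 154 158 159 163 167 165 162
  159 158 155 151 151 147 144 140 131 200 239 216 220 208]
 [121 117 119 125 134 138 142 144 147 149 149 152 152 154 154 156 154 154
  153 152 152 150 149 148 145 140 135 140 149 147 149 150]
 [121 121 121 125 134 139 142 145 146 149 151 152 154 153 153 154 155 154
  154 153 154 150 150 147 144 140 134 143 154 153 152 152]]
```

View pics/c10.png

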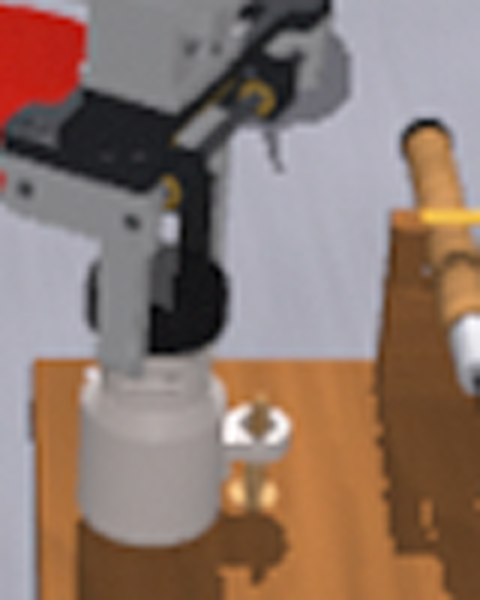

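View pics/side9.png

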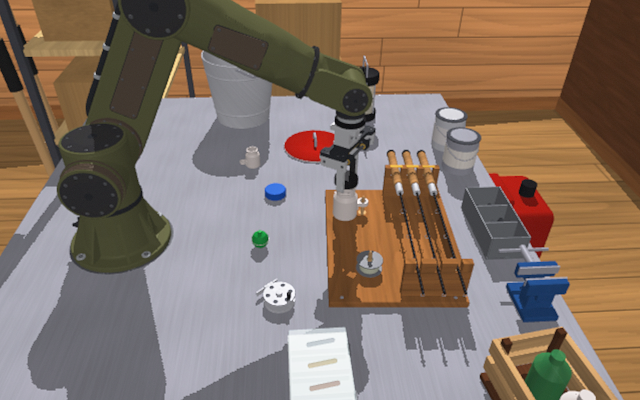

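```bash
python3 - <<'E'
from h import *
s=load("pics/side9.png")
a=np.linspace(0,2*np.pi,90)
def box(c,r,zs):
    P=np.array([proj(s,(c[0]+r*np.cos(x),c[1]+r*np.sin(x),z)) for z in zs for x in a]); return P.min(0).round(2),P.max(0).round(2)
C=(589,51.8)
print("cap",box(C,31,(120.5,142.5)));print("body",box(C,33,(18,78)))
g=cv2.cvtColor(s["pixels"],cv2.COLOR_BGR2GRAY)
for r in(176,179,182): print(r,g[r,330:362])
for r in(206,210,214): print(r,g[r,328:362])
print(g[210:226,345])
b=s["pixels"]
for r in(206,210,214): print(r,b[r,328:362,2].astype(int)-b[r,328:362,0])
E
```

```text
cap (array([334.24, 169.28]), array([358.31, 189.59]))
body (array([332.33, 188.68]), array([357.6 , 220.93]))
176 [174 173 175 173 124  52 112 137 134 133 133 133 130 124 108  74  68  71
  54  17  18  21  22  21  20  23  13  68 142 177 175 174]
179 [177 177 176 162 104  33 100 138 135 132 132 133 130 126 106  73  70  72
  56  18  21  22  19  22  23  19  19  38 131 179 173 175]
182 [177 177 179 162 101  41 107 137 134 133 133 134 126 120  95  16  21  20
  23  25  24  20  23  22  21  21  16  66 142 179 173 174]
206 [121 121 120 120 121 127 134 138 144 145 147 150 150 152 153 154 153 154
 155 154 154 153 153 149 149 147 144 140 134 142 146 142 145 144]
210 [125 123 123 121 125 128 136 141 143 145 148 150 152 153 153 155 155 154
 155 154 153 154 152 149 150 146 142 137 129 128 154 175 146 109]
214 [126 125 125 124 125 131 138 142 144 147 148 150 151 152 155 154 155 155
 155 155 153 152 150 149 145 145 140 133 118 113 126 132 126 106]
[154 154 155 154 155 155 154 155 153 156 137  83  72  72  74  75]
206 [107 106 106 109  86  31   6   9  10  10  10  10   9  10  10  10  11  11
  10  10  10  11  10   9   9  11   9  10   8  13  23  36  38  21]
210 [110 109 110 113  82  26   6   8   9  10   9   9  10  10  11  11  10  11
  11  11  11  10  11  11  10  10   9   7  25  76 111 116  95  62]
214 [113 113 112 112  94  38   4   8   9  10  10  10  10  11  10  12  10  10
  11  11  11  10   9  10  10  10   8   8  34 100 114 106  88  65]
```

```bash
python3 - <<'E'
from h import *
print(manip.read_state()["wrist_force"]); print(manip.sign_off())
E
```

```text
[ 0.77354581  0.02983182 -0.33913309]
the job is handed in; nothing more can be done
None
```

The job is done and handed in at about 14.5 s. I gripped the large jar by its black cap and set it on the plank with its eye over the bare dowel. I then turned the cap 75° anticlockwise, about 71° relative to the jar after the eye's slack. Finally I lifted it about 24–25 mm, which leaves roughly 15 mm between the cap and the rim.

**Last checks:**
- **Jar:** in the side view it is upright and still on its dowel.
- **Cap:** the tool is level, the wrist force is about 0, and the finger gap is a steady 61 mm. In the side picture the cap and jar axes agree to about 0.1 px sideways (under 1 mm).
- **Less certain:** in the depth direction the centring is only good to about 1–2 mm, because the cap and jar outlines sat 0.5–1 px off the predicted ones. The top view was not used at the end, because the arm had blocked it when I looked earlier.
- **Bystanders:** nothing else looked moved in the final side picture.

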